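Clamp a moulded bar in the cut-off jig and snug the screw by feel

TASK

Load the thicker of the two moulded test bars into the cut-off jig, ready for its ends to be sawn off: lay it flat on the anvil and work rest, flush against the back fence and slid gently home against the end stop, and let go of it. Then turn the crank of the screw clamp clockwise (seen from above) until the pad meets the bar, and snug it by feel: stop when the crank takes about 5 N more at its grip than it did running free, without crushing the bar, and leave the crank there. Leave the thinner bar and the other things on the bench where they are.

Things in the scene. Friction and masses are not known exactly. Their poses are not given: they have to be found in the camera images.
- jig: The cut-off jig, fixed to the bench: grey cast base (124 x 186 mm, top at z 17) with steel anvil, work rest, fence, end stop and C-shaped screw clamp. Origin on the bench, under the middle of a bar that is home. x points from the open front to the fence, y along the bar to the end stop, z up (jig frame below, mm). Anvil top: z 40, x -15 to 11, y 13 to 77. Turned by up to 0.3 rad.
- bar_home (a point): Where the thick bar's centre (half-way up) must come to be: jig frame 0, 0, 46 mm, same axes as the jig. The clamp's arm (underside 88 mm above the bench) and the pad hang over y 34 to 70 and the crank sweeps 52 mm round the screw axis at 128 mm and higher, so slide the bar in below them, along y.
- end_stop: The dark end stop of the jig, a fixed steel block 28 x 12 x 38 mm: face at y 75 (jig frame), top at 55 mm. Its own frame is that of the jig (same origin and axes).
- thick_bar_center (a point): Centre (half-way up) of the thicker moulded test bar, pale plastic, dumb-bell shaped, 20 mm wide (x), 150 mm long (y), 12 mm thick (z), about 60 g. It lies flat on the bench; either end may go to the stop.
- thin_bar_center (a point): Centre (half-way up) of the thinner moulded bar, dark, 20 x 150 x 8 mm; a bystander.
- grip (a point): Middle of the crank's upright revolving grip: a black spindle-shaped handle, 22 mm across, 42 mm tall, free to spin on its pin (so the tool need not turn with the crank). This point is 21 mm under its top and 23 mm above the top of the crank arm. The grip goes round the screw's axis at a radius of 40 mm.
- screw_axis (a point): Point on the clamp screw's upright axis (jig x 0, y 52), 12 mm below the grip's middle; moves with the screw. Clockwise from above drives screw, crank and pad down, 10 mm a turn; it stays where it is left. It runs free against a steady 4 to 8 N at the grip; with the pad on the bar this rises by about 4 N per 100 N of pad pressure, that is per 1.3 to 1.6 rad.
- calliper: Calliper lying flat, 71 x 200 x 12 mm; a bystander between the jig and the bars. Behind it stands the tall drop tower (from 0.55 m ahead of the robot, y 0.05 to -0.13, 0.78 m high): swing past it close to the robot.
- marker: Marker pen, 17 x 135 mm; a bystander.
- tape: Roll of tape lying flat, 102 mm across, 24 mm high; a bystander.
- hex_key: Bent hex key, 30 x 92 x 4 mm; a bystander.
- jar: Screw jar, 57 mm across, 82 mm high; a bystander.
- timer: Bench timer, 62 x 62 x 19 mm; a bystander.
- rest_top (a point): Top of the work rest (jig frame 1, -18, 40 mm), 14 x 16 mm: carries the bar's free part level with the anvil. Beyond it (y below -26) nothing is under the bar for 23 mm, down to the base, and nothing beside it, so fingers can hold the bar there.
- fence (a point): Point at the top of the fence's face, jig frame 10, 23.5, 50 mm. The steel fence stands behind the bar: face at x 10, top at z 50, from y -27 to y 74, 12 mm thick, with a 2 mm saw kerf at y 3.
- spindle: The clamp screw with its crank and, at its foot, a rubber-faced spring-backed pressure pad 22 mm across that does not turn. Origin on the screw's axis, in the frame's boss; its height over the pad's face is not recorded (the facing is worn), and the pad starts half a turn to one and a half turns of the crank above the bar, so where it meets the bar must be felt.

How it is judged:
By the outcome, as a careful person would: the job done as asked, in the order asked, and still so for the second after the job is handed in, with the robot touching nothing.
It also fails if it takes over 72 s, if anything falls off the work surface, if the arm or the gripper's body presses on something with over 40 N, if the wrist force passes 120 N, or if a joint passes its speed limit or range.

ROBOT

A 6-joint arm with a two-finger parallel gripper is mounted at the origin on a cart in front of the work surface, level with it; the furniture and walls round the work are solid. World frame = base frame: x ahead of the robot, y to its left, z up, the work surface at z = 0. Lengths are in m, angles in rad, forces in N, time in s.
With the tool pointing down it reaches from about 0.275 to 0.725 m from the base axis. Payload 5.6 kg.
Tool frame: the origin (TCP) lies between the finger pads; the fingertips stand 22 mm ahead of it and the grasp point (between the pads) lies 3 mm ahead of it; z points along the fingers, y is the line along which they close (so a half turn about z gives the same grasp; the last joint's range is limited). The gripper opens to 85 mm and grips with 20 to 120 N. Pads are 22 mm wide; open, the fingers measure 114 mm over their backs; the gripper's body (76 mm by 85 mm) begins 54 mm behind the grasp point. The pads swing forward as they close: fully open they stand 13 mm farther back than shut.
Start: joints at [1.602, 0.255, 0.108, 0, -1.424, -0.285], TCP at [0.138, 0.532, 0.253] pointing down, gripper open.
Joint ranges: [-2.95, 2.95], [-1.21, 1.97], [-1.09, 1.5], [-2.87, 1.71], [-2.94, -0.07], [-3.05, 3.05]. Speed limits (rad/s): [2.57, 2.57, 3.14, 3.14, 3.14, 3.14].

INTERFACE

Orientations are given as a rotation vector (axis times angle).
In Python, from station import env gives the robot as it stands.
- The arm moves only by the shell command python3 -m inch 'ROWS' [OPENING] [FORCE]. ROWS is JSON, one flat list of numbers, 4 for each row, row after row: the shift along the tool's x, y, z in m, then the turn about the tool's z in degrees. A call has 1 to 8 rows; each row is the pose to reach, as a shift and turn from the pose commanded when the call began, along the tool's axes at that moment; what a row does not reach only later rows make up. A row lasts 1/8 s, in which the tool goes at most 62.5 mm and 10.7 degrees, less where a joint would pass 70% of its speed; a pose out of reach is approached as far as the arm can. A call with a gripper value outside its range is refused whole. OPENING is the opening, from 0 (shut) to 1 (fully open), set as the call begins (- or left out, the last holds). The fingers move at their own pace and stop on an object; FORCE is the grip in N (left out, the last holds). Time passes only in rows, so rows that repeat a pose let the fingers close. It gives the time, the measured TCP pose, the force, the opening and the grip force at its end, in the units of the state.
- env.read_state(): the state, without advancing time (a new reading comes with each control period).
- env.grab_frame(name): name is "side" or "top"; returns the picture (420x560x3 uint8, red, green, blue); there is no depth.
- env.camera_model(name): a dict with "fx", "fy", "cx", "cy" (pixels), "T" (4x4, takes a point from camera to world coordinates). Camera axes: x right, y up, looking along -z (the intrinsics and any distortion apply to the point x, -y, -z); pixel columns grow to the right and rows downward; lengths in m; the calibration is good to about 2 mm. A picture is of the moment at which its call begins. camera_model takes no time and is no camera call.
- env.sign_off(): hands the job in; it is judged then, once.
The state is a dict: "clock": time; "q": joint angles; "qd": joint speeds; "tau": joint torques, N m; "ee_pos": TCP position; "tool_rot": TCP orientation; "contact_force": force on the tool from outside, world axes, zero at the start; "wrist_torque": the same for the moment, N m; "width": finger opening in m; "grip_force": force on a finger pad.
Only numpy, scipy, OpenCV 4.12 (cv2) and the standard library are available. Lean on these libraries where they do the work, as an engineer would, in place of code of your own. Each camera call takes 0.05 s, during which the arm holds its last target. There are 200 camera calls.

## Working session

There is one attempt and no reset: what is moved stays moved. The work goes in short steps, Python scripts to look and compute and a shell command to move; the robot and the scene stay as the last step left them, time stands still between calls to the robot, and variables do not carry over. Pictures are saved under pics/ and viewed, at most 10 in all, crops included, and the job is handed in when it is done.

```bash
mkdir -p pics; ls; python3 - <<'E'
from station import env
import cv2,json
for n in("top","side"):
    cv2.imwrite(f"pics/{n}0.png",env.grab_frame(n)[:,:,::-1]); m=env.camera_model(n); print(n,m)
s=env.read_state();print(s)
E
```

```text
pics
top {'fx': 524.1779360079897, 'fy': 524.1779360079897, 'cx': 278.1168541355337, 'cy': 201.29696296089188, 'T': array([[-0.46061402,  0.76281515, -0.45381468, -0.25699328],
       [-0.88752898, -0.40231786,  0.22457215,  0.43996087],
       [-0.01127071,  0.50621476,  0.8623338 ,  1.70602279],
       [ 0.        ,  0.        ,  0.        ,  1.        ]])}
side {'fx': 415.1473987815412, 'fy': 415.1473987815412, 'cx': 280.9540054325653, 'cy': 210.97802185962664, 'T': array([[ 0.5396848 ,  0.63645439, -0.55105909, -0.15244144],
       [-0.84185046,  0.40387261, -0.35801496, -0.47511208],
       [-0.00530252,  0.65712458,  0.75376333,  1.15302452],
       [ 0.        ,  0.        ,  0.        ,  1.        ]])}
{'clock': 0.1, 'q': array([ 1.60159960e+00,  2.55737413e-01,  1.07118970e-01, -4.09198664e-04,
       -1.42391218e+00, -2.84603561e-01]), 'qd': array([-0.00047713, -0.00132955,  0.00164629,  0.0006789 ,  0.0008439 ,
       -0.00033071]), 'tau': array([-2.78650565e-03, -3.87606204e+01,  2.38474685e+01,  5.37780359e+00,
       -3.72155409e-03,  7.89329476e-06]), 'ee_pos': array([0.13794303, 0.53199913, 0.25245611]), 'tool_rot': array([ 3.11455700e+00, -3.97468409e-01, -1.99920799e-04]), 'contact_force': array([ 1.10788319, -0.05946954, -0.22870388]), 'wrist_torque': array([ 0.01156185, -0.01199521,  0.01022486]), 'grip_force': 0.0, 'width': 0.08568439833696496}
```

View pics/top0.png

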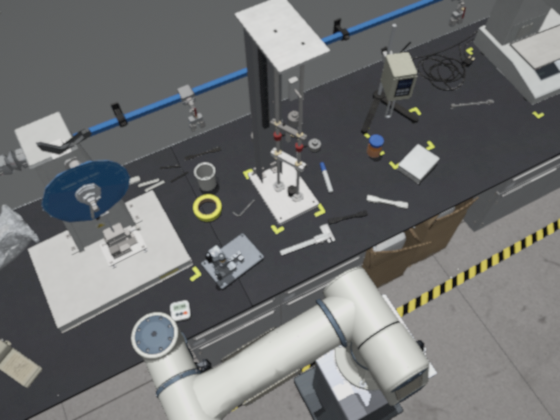

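View pics/side0.png

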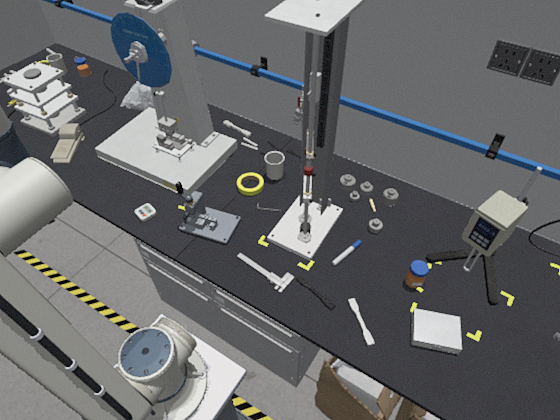

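The top view shows the jig near (232,260), the pale bar near (387,201), the dark bar near (347,216) and the calliper near (310,240). In the side view the jig is near (210,218) and the pale bar near (361,321). Next I'll enlarge them.

```bash
python3 - <<'E'
import cv2,numpy as np
t=cv2.imread("pics/top0.png");s=cv2.imread("pics/side0.png")
def c(im,x,y,w,h,f):return cv2.resize(im[y:y+h,x:x+w],None,fx=f,fy=f,interpolation=cv2.INTER_CUBIC)
a=c(t,195,225,80,60,5);b=c(s,165,175,80,75,5)[:300] if 0 else c(s,165,178,80,60,5)
d=c(t,350,180,80,60,5);e=c(s,325,290,80,60,5)
cv2.imwrite("pics/c1.png",np.vstack([np.hstack([a,b]),np.hstack([d,e])]))
E
```

```text
(no output)
```

View pics/c1.png

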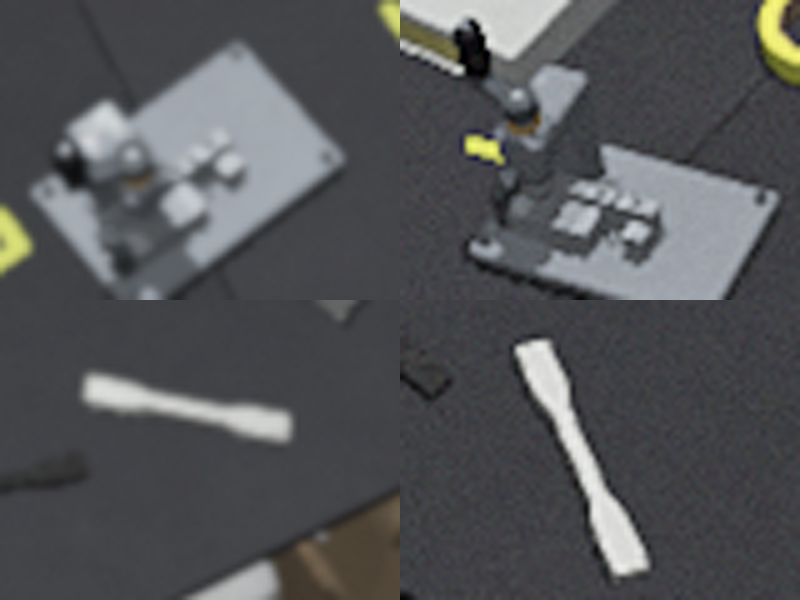

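Bar ends: top (367,197.6) and (408.4,205); side (351.6,298.6) and (371,344.4). Jig base corners: top (243,233.4), (264,256.6) and (201.4,263.4). I'll crop the jig more closely.

```bash
python3 - <<'E'
import cv2,numpy as np
t=cv2.imread("pics/top0.png");s=cv2.imread("pics/side0.png")
def c(im,x,y,w,h,f):return cv2.resize(im[y:y+h,x:x+w],None,fx=f,fy=f,interpolation=cv2.INTER_CUBIC)
cv2.imwrite("pics/c2.png",np.hstack([c(t,200,230,50,62,8),c(s,170,178,50,62,8)]))
E
cat > h.py <<'E'
from station import env
import numpy as np, cv2
def proj(n,P):
    m=env.camera_model(n);T=np.array(m["T"]);c=(np.atleast_2d(P)-T[:3,3])@T[:3,:3]
    return np.c_[m["cx"]+m["fx"]*c[:,0]/-c[:,2], m["cy"]+m["fy"]*-c[:,1]/-c[:,2]]
def back(n,px,z):
    m=env.camera_model(n);T=np.array(m["T"])
    d=T[:3,:3]@np.array([(px[0]-m["cx"])/m["fx"],-(px[1]-m["cy"])/m["fy"],-1]);o=T[:3,3]
    return o+d*(z-o[2])/d[2]
E
python3 - <<'E'
from h import *
print(env.camera_model("top").keys())
for n,p in(("top",((367,197.6),(408.4,205))),("side",((351.6,298.6),(371,344.4)))):
    a,b=[back(n,q,.006) for q in p];d=a-b;print(n,a,b,(a+b)/2,np.linalg.norm(d),np.arctan2(d[1],d[0]))
for n,p in(("top",((243,233.4),(264,256.6),(201.4,263.4))),("side",((240.6,217),(230.6,238),(178.6,228)))):
    for q in p:print(n,back(n,q,.017))
E
```

```text
dict_keys(['fx', 'fy', 'cx', 'cy', 'T'])
top [ 0.49574355 -0.30648516  0.006     ] [ 0.39651252 -0.42564255  0.006     ] [ 0.44612804 -0.36606386  0.006     ] 0.15506541328788334 0.8763889857665659
side [ 0.50052928 -0.30882298  0.006     ] [ 0.39794184 -0.42095111  0.006     ] [ 0.44923556 -0.36488705  0.006     ] 0.15197664512400705 0.8298030248492578
top [0.57174409 0.17414506 0.017     ]
top [0.45471251 0.14803176 0.017     ]
top [0.5334401  0.35371528 0.017     ]
side [0.57638389 0.17123528 0.017     ]
side [0.48155279 0.14412846 0.017     ]
side [0.41878432 0.32510833 0.017     ]
```

View pics/c2.png

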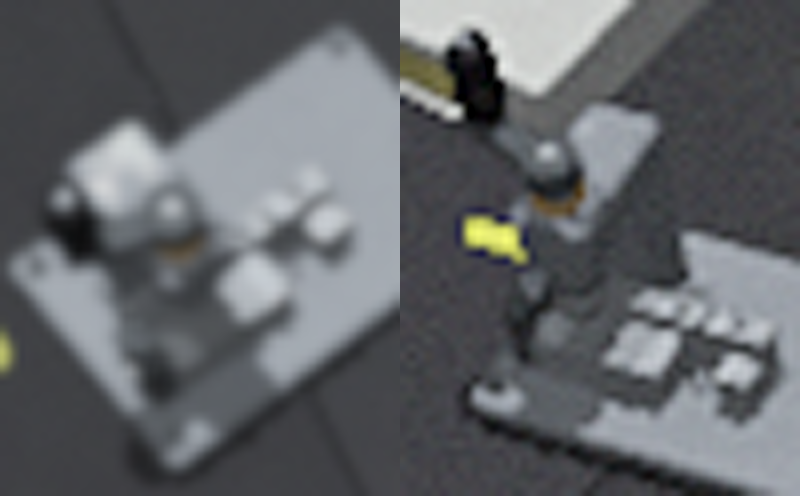

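Top view: rest top (240.75,257.75), anvil corner x-15/y13 at (236.2,265.6). Side view: rest (212.25,224.25), anvil corner near (204,226.5). Grip top: top view ~(208,254), side view ~(179,183).

```bash
cat > fit.py <<'E'
from h import *
from scipy.optimize import least_squares
O=[("top",(1,-18,40),(240.75,257.75)),("top",(-15,13,40),(236.1,265.7)),("top",(11,13,40),(230.8,260.8)),
("side",(1,-18,40),(212.25,224.25)),("side",(-15,13,40),(203.5,226.5)),("side",(11,13,40),(204.8,219.6)),("side",(10,-27,50),(216.3,220.6)),("top",(16,-27,50),(240.6,252.3))]
B=[("top",(62,-93),(243,233.4)),("top",(-62,-93),(264,256.6)),("top",(62,93),(201.4,263.4)),("top",(-62,93),(222,289)),
("side",(62,-93),(240.6,217)),("side",(-62,93),(178.6,228))]
def W(p,P):
    P=np.array(P,float)/1000;c,s=np.cos(p[2]),np.sin(p[2]);return np.array([p[0]+c*P[0]-s*P[1],p[1]+s*P[0]+c*P[1],P[2]])
def r(p):
    e=[proj(n,W(p,P))[0]-q for n,P,q in O]+[proj(n,W(p,(P[0]+1000*p[3],P[1]+1000*p[4],17)))[0]-q for n,P,q in B]
    return np.ravel(e)
if __name__=="__main__":
    f=least_squares(r,[.5,.23,.2,0,0],loss="soft_l1");print(f.x.round(4));print(r(f.x).reshape(-1,2).round(1))
    p=f.x
    # screw & grip: unknown z,angle from grip-top pixels (z=+33mm over screw point) and cap
    g=lambda u:np.ravel([proj(n,W(p,(40*np.cos(u[0]),52+40*np.sin(u[0]),u[1])))[0]-q for n,q in(("top",(208,254.2)),("side",(179,183)))])
    for a in(0,1.5,3,-1.5):
        h=least_squares(g,[a,170]);print(h.x,h.cost,W(p,(40*np.cos(h.x[0]),52+40*np.sin(h.x[0]),h.x[1])))
    print(W(p,(0,52,150)),[proj(n,W(p,(0,52,145)))[0].round(1) for n in("top","side")])
E
python3 fit.py
```

```text
[0.4764 0.241  0.2139 0.02   0.0052]
[[ 0.2 -0.8]
 [ 0.5 -0.2]
 [ 1.2 -0.6]
 [-0.7 -0. ]
 [-2.1 -1.3]
 [ 0.1  0.2]
 [-1.6  0.6]
 [-0.5 -1.1]
 [-0.  -0.9]
 [ 0.5 -0.1]
 [-0.4 -0.5]
 [ 0.1 -0.4]
 [-0.5  0.1]
 [-1.4  0.4]]
[  1.13545596 188.50094101] 0.22559315269178767 [0.47416505 0.33081206 0.18850094]
[  1.13545597 188.50094155] 0.22559315269178748 [0.47416505 0.33081206 0.18850094]
[  1.13545598 188.5009418 ] 0.22559315269176355 [0.47416505 0.33081206 0.18850094]
[ -5.14772933 188.50094167] 0.22559315269178928 [0.47416505 0.33081206 0.18850094]
[0.4653813  0.29178841 0.15      ] [array([221.7, 256.4]), array([188.3, 198.7])]
```

```bash
cat >> h.py <<'E'
from scipy.spatial.transform import Rotation as R
def go(x,y,z,yaw=None):
    "tool-frame shift (mm) and turn (deg) to reach a world TCP pose; yaw of tool x"
    s=env.read_state();M=R.from_rotvec(s["tool_rot"]).as_matrix()
    d=M.T@(np.array([x,y,z])-s["ee_pos"]);y0=np.arctan2(M[1,0],M[0,0])
    t=0 if yaw is None else -np.degrees((yaw-y0+np.pi)%(2*np.pi)-np.pi)
    print("shift mm",(d*1000).round(1),"turn",round(t,1),"yaw0",y0.round(4),"tilt",np.degrees(np.arccos(-M[2,2])).round(2),"t",s["clock"])
E
python3 -c "
from h import *
go(.38,.10,.25,-2.289); go(.4083,-.4107,.25,-2.289)"
```

```text
shift mm [342.8 357.4   3.1] turn 116.6 yaw0 -0.2539 tilt 0.1 t 0.1
shift mm [498.4 844.6   4. ] turn 116.6 yaw0 -0.2539 tilt 0.1 t 0.1
```

```bash
python3 -m inch '[0.042,0.044,0,10, 0.085,0.089,0,20, 0.128,0.134,0,30, 0.171,0.179,0,40, 0.214,0.223,0,50, 0.257,0.268,0,60, 0.3,0.313,0,70, 0.343,0.357,0,80]' 0.6 30; python3 -c "
from h import *
go(.4083,-.4107,.20,-2.289)"
```

```text
clock: 1.1
ee_pos: [0.3808, 0.0988, 0.2533]
tool_rot: [-2.125, 2.313, 0.0]
contact_force: [2.2, 1.0, -0.2]
width: 0.0512
grip_force: 0.0
shift mm [505.3 -70.4  53.1] turn 36.3 yaw0 -1.6553 tilt 0.03 t 1.1
```

```bash
python3 -m inch '[0.06,-0.008,0,5, 0.12,-0.016,0,10, 0.18,-0.025,0,15, 0.24,-0.033,0,20, 0.3,-0.042,0,25, 0.36,-0.05,0.01,30, 0.42,-0.058,0.03,36.3, 0.475,-0.066,0.053,36.3]'; python3 - <<'E'
from h import *
go(.4083,-.4107,.055,-2.289)
a=[cv2.resize(env.grab_frame(n)[y:y+75,x:x+100,::-1],None,fx=4,fy=4,interpolation=cv2.INTER_CUBIC) for n,x,y in(("top",340,160),("side",310,270))]
cv2.imwrite("pics/c3.png",np.hstack(a))
E
```

```text
clock: 2.1
ee_pos: [0.4084, -0.3802, 0.1996]
tool_rot: [-1.304, 2.858, -0.0]
contact_force: [1.2, 0.7, 1.3]
width: 0.051
grip_force: 0.0
shift mm [ 23.2 -19.9 144.6] turn 0.2 yaw0 -2.2853 tilt 0.02 t 2.1
```

View pics/c3.png

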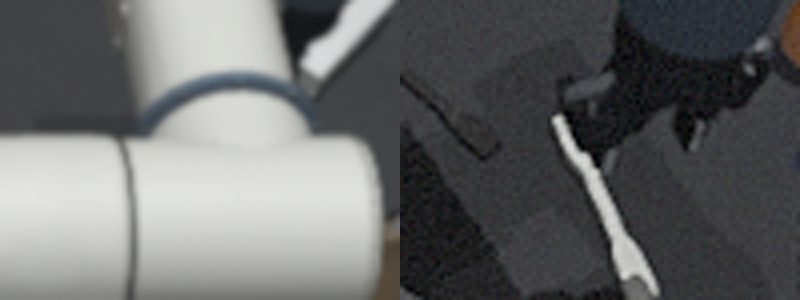

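The arm hides the bar in the top view. In the side view the gripper is above and right of the bar, consistent with the plan. Next I descend to grasp height.

```bash
python3 -m inch '[0.012,-0.01,0.05,0, 0.0232,-0.0199,0.1,0.2, 0.0232,-0.0199,0.145,0.2, 0.0232,-0.0199,0.165,0.2, 0.0232,-0.0199,0.1745,0.2,0.0232,-0.0199,0.1745,0.2]'; python3 - <<'E'
from h import *
go(.4083,-.4107,.024,-2.289)
a=[cv2.resize(env.grab_frame(n)[y:y+75,x:x+100,::-1],None,fx=4,fy=4,interpolation=cv2.INTER_CUBIC) for n,x,y in(("side",310,270),)]
cv2.imwrite("pics/c4.png",np.hstack(a))
E
```

```text
clock: 2.95
ee_pos: [0.4086, -0.4084, 0.0258]
tool_rot: [1.302, -2.859, -0.0]
contact_force: [-0.0, 0.0, 0.1]
width: 0.051
grip_force: 0.0
shift mm [ 1.9 -1.3  1.8] turn 0.1 yaw0 -2.2867 tilt 0.02 t 2.95
```

View pics/c4.png

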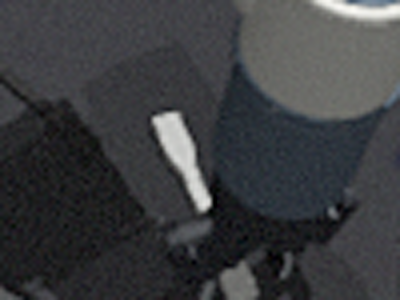

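The bar runs between the two fingers, with its far tab at (170,130) in the crop. Now I close and lift.

```bash
python3 -m inch '[0,0,0,0,0,0,0,0,0,0,0,0,0,0,0,0,0,0,0,0]' 0 40; python3 -m inch '[0,0,-0.03,0,0,0,-0.08,0,0,0,-0.13,0,0,0,-0.18,0,0,0,-0.2,0,0,0,-0.2,0]';python3 - <<'E'
from h import *
s=env.read_state();print(s["wrist_torque"],s["contact_force"],s["width"])
a=[cv2.resize(env.grab_frame(n)[y:y+100,x:x+100,::-1],None,fx=4,fy=4,interpolation=cv2.INTER_CUBIC) for n,x,y in(("side",310,230),("top",340,140))]
cv2.imwrite("pics/c5.png",np.hstack(a))
c,sn=np.cos(.2139),np.sin(.2139)
W=lambda x,y:(.4764+c*x-sn*y,.241+sn*x+c*y)
print(W(-.06,-.14),W(0,-.12),W(0,-.06))
go(.40,.03,.2258,-1.357)
E
```

```text
clock: 3.62
ee_pos: [0.4091, -0.409, 0.027]
tool_rot: [-1.302, 2.858, -0.003]
contact_force: [-0.7, 1.8, 5.8]
width: 0.0189
grip_force: 39.8
clock: 4.38
ee_pos: [0.4091, -0.4089, 0.2273]
tool_rot: [-1.301, 2.857, -0.004]
contact_force: [-0.0, 0.6, -1.8]
width: 0.0189
grip_force: 39.3
[-0.03067654  0.0483278  -0.00664006] [-0.04890685  0.5971136  -1.79139808] 0.01893660741050132
(np.float64(0.44748553844161754), np.float64(0.09145417453907706)) (np.float64(0.501872715049044), np.float64(0.12373474176879919)) (np.float64(0.48913635752452195), np.float64(0.18236737088439958))
shift mm [-325.   293.8   -0.6] turn -53.3 yaw0 -2.2873 tilt 0.13 t 4.475
```

View pics/c5.png

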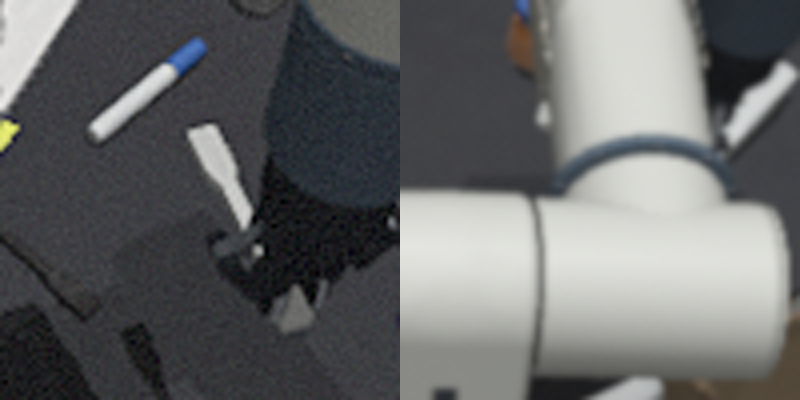

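```bash
python3 -m inch '[-0.04,0.036,0,-6.6,-0.081,0.073,0,-13.3,-0.122,0.11,0,-20,-0.162,0.147,0,-26.6,-0.203,0.184,0,-33.3,-0.244,0.22,0,-40,-0.285,0.257,0,-46.6,-0.325,0.294,0,-53.3]'; python3 - <<'E'
from h import *
print("tip if level",proj("side",[.4091+.135*.655,-.4089+.135*.755,.206]))
c,sn=np.cos(.2139),np.sin(.2139)
W=lambda x,y:(.4764+c*x-sn*y,.241+sn*x+c*y)
print(W(-.004,-.175));go(*W(-.004,-.175),.12,.2139-np.pi/2)
E
```

```text
clock: 5.48
ee_pos: [0.399, 0.031, 0.2243]
tool_rot: [2.448, -1.965, -0.002]
contact_force: [1.5, 0.8, 0.1]
width: 0.0186
grip_force: 39.3
tip if level [[359.51474984 262.58118908]]
(np.float64(0.5096388675054824), np.float64(0.06913907457786403))
shift mm [ -13.3 -116.5  104. ] turn 0.2 yaw0 -1.353 tilt 0.15 t 5.475
```

```bash
python3 - <<'E'
from h import *
c,sn=np.cos(.2139),np.sin(.2139)
W=lambda x,y:(.4764+c*x-sn*y,.241+sn*x+c*y)
print(W(-.045,-.13));go(*W(-.045,-.13),.105,.2139-np.pi/2)
E
```

```text
(np.float64(0.4600209694664307), np.float64(0.10441036877280765))
shift mm [-58.5 -75.8 119.1] turn 0.2 yaw0 -1.353 tilt 0.15 t 5.475
```

```bash
python3 -m inch '[-0.02,-0.025,0.02,0,-0.04,-0.05,0.06,0,-0.0585,-0.0758,0.1,0.2,-0.0585,-0.0758,0.119,0.2,-0.0585,-0.0758,0.119,0.2]'; python3 - <<'E'
from h import *
a=[cv2.resize(env.grab_frame(n)[y:y+75,x:x+65,::-1],None,fx=6,fy=6,interpolation=cv2.INTER_CUBIC) for n,x,y in(("side",180,175),("top",205,225))]
cv2.imwrite("pics/c6.png",np.hstack(a))
s=env.read_state();print(s["ee_pos"])
p=s["ee_pos"];u=R.from_rotvec(s["tool_rot"]).as_matrix()
tip=p-u[:,0]*.135+u[:,2]*.015
for n,o in(("side",(180,175)),("top",(205,225))):
  print(n,(proj(n,[tip+u[:,1]*.01,tip-u[:,1]*.01])-o)*6)
E
```

```text
clock: 6.1
ee_pos: [0.4598, 0.1019, 0.1039]
tool_rot: [2.437, -1.972, -0.004]
contact_force: [0.3, -0.1, 0.0]
width: 0.0186
grip_force: 39.3
[0.46158951 0.10250267 0.10673484]
side [[ 98.48541375 297.7855316 ]
 [115.66372044 271.61594803]]
top [[238.776282   243.91923722]
 [216.89574637 218.46902965]]
```

View pics/c6.png

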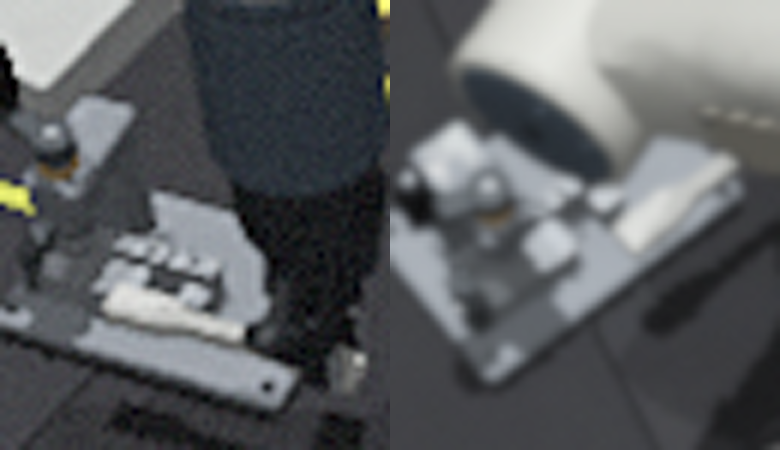

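The bar's tip is at about (103,300) in the side crop, just in front of the rest and anvil and level with them. I'll lower it, then move it toward the fence.

```bash
python3 - <<'E'
from h import *
c,sn=np.cos(.2139),np.sin(.2139)
W=lambda x,y:(.4764+c*x-sn*y,.241+sn*x+c*y)
go(*W(-.045,-.13),.071,.2139-np.pi/2);go(*W(-.005,-.13),.071,.2139-np.pi/2)
E
```

```text
shift mm [-2.2  1.1 35.7] turn -0.2 yaw0 -1.3602 tilt 0.05 t 6.2
shift mm [ -2.3 -38.9  35.7] turn -0.2 yaw0 -1.3602 tilt 0.05 t 6.2
```

```bash
python3 -m inch '[0,0,0.02,0,0,0,0.035,-0.2,0,0,0.0355,-0.2,0,-0.012,0.0355,-0.2,0,-0.025,0.0355,-0.2,0,-0.039,0.0355,-0.2,0,-0.039,0.0355,-0.2]'; python3 - <<'E'
from h import *
a=[cv2.resize(env.grab_frame(n)[y:y+75,x:x+65,::-1],None,fx=6,fy=6,interpolation=cv2.INTER_CUBIC) for n,x,y in(("side",180,175),("top",205,225))]
cv2.imwrite("pics/c7.png",np.hstack(a))
E
```

```text
clock: 7.08
ee_pos: [0.5013, 0.1113, 0.0713]
tool_rot: [-2.445, 1.972, -0.001]
contact_force: [0.2, -0.1, -1.3]
width: 0.0187
grip_force: 39.4
```

View pics/c7.png

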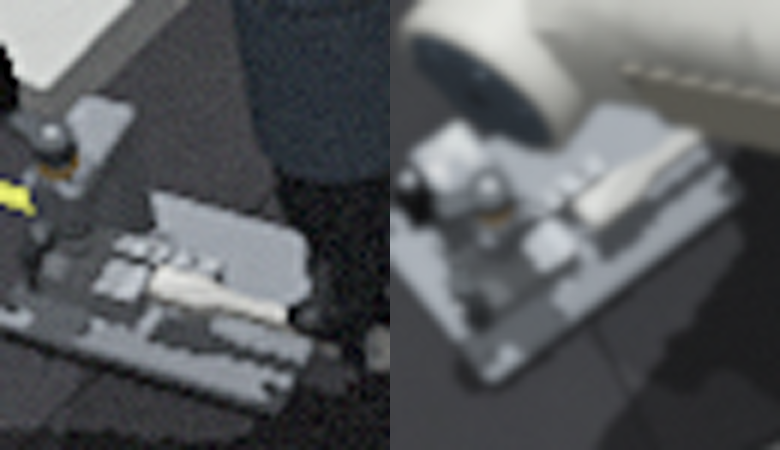

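The bar lies over the rest, its tip at the anvil's edge (side crop (155,285)) and in line with it. I'll slide it in along y.

```bash
python3 -m inch '[-0.01,0,0,0,-0.02,0,0,0,-0.03,0,0,0,-0.04,0,0,0,-0.05,0,0,0,-0.055,0,0,0,-0.055,0,0,0]'; python3 -m inch '[0,0,0.002,0,0,0,0.002,0]';  python3 -m inch '[0,0,0.002,0,0,0,0.002,0]'; python3 -c "
from h import *
go(.489,.182,.067,.2139-np.pi/2)"
```

```text
clock: 8.05
ee_pos: [0.4882, 0.165, 0.0713]
tool_rot: [2.446, -1.971, -0.0]
contact_force: [-0.4, -0.2, -0.4]
width: 0.019
grip_force: 39.4
clock: 8.3
ee_pos: [0.4882, 0.1643, 0.069]
tool_rot: [2.445, -1.972, -0.0]
contact_force: [-0.5, 0.6, -0.7]
width: 0.0187
grip_force: 39.4
clock: 8.55
ee_pos: [0.4883, 0.1646, 0.0672]
tool_rot: [2.446, -1.972, 0.0]
contact_force: [0.2, 0.3, -0.0]
width: 0.0185
grip_force: 39.4
shift mm [-16.9  -4.4   0.2] turn -0.0 yaw0 -1.357 tilt 0.01 t 8.55
```

```bash
for i in 1 2; do python3 -m inch '[0,0,0.001,0,0,0,0.001,0]' | grep -E "ee_pos|contact"; done
```

```text
ee_pos: [0.4884, 0.1646, 0.0665]
contact_force: [-0.7, -1.1, 1.9]
ee_pos: [0.4885, 0.1646, 0.0657]
contact_force: [-1.0, -2.3, 5.3]
```

```bash
for i in 1 2; do python3 -m inch '[0,-0.0015,0,0,0,-0.0015,0,0]' | grep -E "ee_pos|contact"; done
```

```text
ee_pos: [0.4895, 0.165, 0.0655]
contact_force: [-2.7, -2.1, 5.8]
ee_pos: [0.4909, 0.1654, 0.0654]
contact_force: [-1.8, -1.1, 5.3]
```

```bash
python3 -m inch '[0,0,-0.0007,0,0,0,-0.0007,0]' | grep -E "ee_pos|contact";  for i in 1 2 3; do python3 -m inch '[0,-0.001,0,0,0,-0.001,0,0]' | grep -E "ee_pos|contact"; done
```

```text
ee_pos: [0.4909, 0.1655, 0.0659]
contact_force: [-1.9, 0.5, 4.0]
ee_pos: [0.4922, 0.1657, 0.0659]
contact_force: [-2.1, -0.1, 4.0]
ee_pos: [0.4933, 0.1659, 0.066]
contact_force: [-1.8, -0.4, 3.6]
ee_pos: [0.4942, 0.166, 0.066]
contact_force: [-1.6, -1.1, 3.1]
```

```bash
for i in 1 2 3; do python3 -m inch '[0,-0.001,0,0,0,-0.001,0,0]' | grep -E "ee_pos|contact"; done
```

```text
ee_pos: [0.4952, 0.1662, 0.066]
contact_force: [-1.4, 0.6, 4.0]
ee_pos: [0.4955, 0.1662, 0.0657]
contact_force: [-4.9, -0.4, 4.9]
ee_pos: [0.4959, 0.1661, 0.0654]
contact_force: [-6.1, -1.1, 3.3]
```

```bash
python3 -c "
from h import *
s=env.read_state();print(s['wrist_torque'],s['contact_force'],s['ee_pos'])"; python3 -m inch '[0,-0.001,0,0,0,-0.001,0,0]' | grep -E "ee_pos|contact"; python3 - <<'E'
from h import *
s=env.read_state();print(s['wrist_torque'])
a=[cv2.resize(env.grab_frame(n)[y:y+56,x:x+50,::-1],None,fx=8,fy=8,interpolation=cv2.INTER_CUBIC) for n,x,y in(("side",180,190),("top",215,235))]
cv2.imwrite("pics/c8.png",np.hstack(a))
E
```

```text
[-0.20102762  2.12546986  0.30405396] [-6.06869725 -1.11832513  3.31706096] [0.49590982 0.16613078 0.06543911]
ee_pos: [0.4962, 0.1661, 0.0651]
contact_force: [-7.0, -1.1, 3.4]
[-0.09838074  2.68321394  0.34013174]
```

View pics/c8.png

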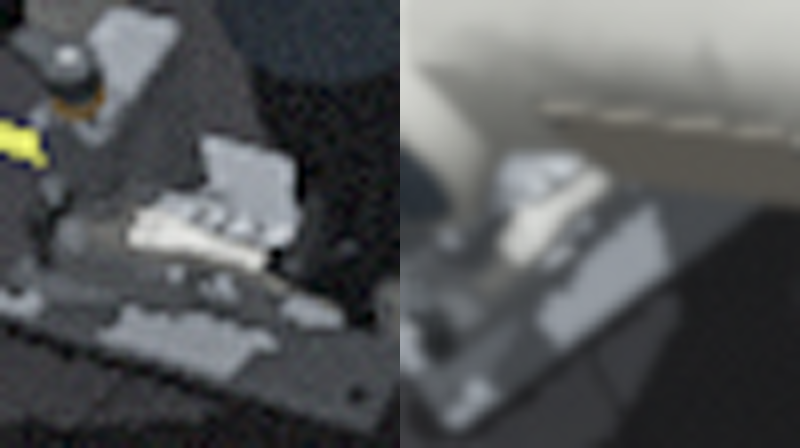

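The bar is on the rest and against the fence; its tip shows at (135,230) in the side crop. The moment-to-force ratio (about 50 mm lever) suggests contact only at the fence's near end, so I'll test the yaw by feel.

```bash
cat > f.py <<'E'
from h import *
s=env.read_state();c,n=np.cos(.2139),np.sin(.2139);F=s["contact_force"]
d=s["ee_pos"][:2]-[.4764,.241]
print("jig Fx %.1f Fy %.1f Fz %.1f"%(c*F[0]+n*F[1],-n*F[0]+c*F[1],F[2]),"tz %.2f"%s["wrist_torque"][2],"jig xy",(1000*(c*d[0]+n*d[1])).round(1),(1000*(-n*d[0]+c*d[1])).round(1),"z",s["ee_pos"][2].round(4),"yaw",np.round(-R.from_rotvec(s["tool_rot"]).as_euler("ZYX")[0],4),"w",s["width"].round(4),"t",s["clock"])
E
python3 f.py
python3 -m inch '[0,0.002,0,0,0,0.002,0,0]' >/dev/null; python3 f.py
for i in 1 2 3; do python3 -m inch '[0,0.0004,0,0.6,0,0.0004,0,0.6]' >/dev/null; python3 f.py;done
```

```text
Traceback (most recent call last):
  File "f.py", line 4, in <module>
    print("jig Fx %.1f Fy %.1f Fz %.1f"%(c*F[0]+n*F[1],-n*F[0]+c*F[1],F[2]),"tz %.2f"%s["wrist_torque"][2],"jig xy",(1000*(c*d[0]+n*d[1])).round(1),(1000*(-n*d[0]+c*d[1])).round(1),"z",s["ee_pos"][2].round(4),"yaw",np.round(-R.from_rotvec(s["tool_rot"]).as_euler("ZYX")[0],4),"w",s["width"].round(4),"t",s["clock"])
                                                                                                                                                                                                                                                                                        ^^^^^^^^^^^^^^^^
AttributeError: 'float' object has no attribute 'round'
Traceback (most recent call last):
  File "f.py", line 4, in <module>
    print("jig Fx %.1f Fy %.1f Fz %.1f"%(c*F[0]+n*F[1],-n*F[0]+c*F[1],F[2]),"tz %.2f"%s["wrist_torque"][2],"jig xy",(1000*(c*d[0]+n*d[1])).round(1),(1000*(-n*d[0]+c*d[1])).round(1),"z",s["ee_pos"][2].round(4),"yaw",np.round(-R.from_rotvec(s["tool_rot"]).as_euler("ZYX")[0],4),"w",s["width"].
[... 1894 characters left out ...]
ile "f.py", line 4, in <module>
    print("jig Fx %.1f Fy %.1f Fz %.1f"%(c*F[0]+n*F[1],-n*F[0]+c*F[1],F[2]),"tz %.2f"%s["wrist_torque"][2],"jig xy",(1000*(c*d[0]+n*d[1])).round(1),(1000*(-n*d[0]+c*d[1])).round(1),"z",s["ee_pos"][2].round(4),"yaw",np.round(-R.from_rotvec(s["tool_rot"]).as_euler("ZYX")[0],4),"w",s["width"].round(4),"t",s["clock"])
                                                                                                                                                                                                                                                                                        ^^^^^^^^^^^^^^^^
AttributeError: 'float' object has no attribute 'round'
```

```bash
cat > f.py <<'E'
from h import *
s=env.read_state();c,n=np.cos(.2139),np.sin(.2139);F=s["contact_force"]
d=s["ee_pos"][:2]-[.4764,.241];M=R.from_rotvec(s["tool_rot"]).as_matrix()
print("jig Fx %.1f Fy %.1f Fz %.1f tz %.2f x %.1f y %.1f z %.1f yaw-nom(deg) %.2f w %.1f grip %.0f t %.2f"%(c*F[0]+n*F[1],-n*F[0]+c*F[1],F[2],s["wrist_torque"][2],1000*(c*d[0]+n*d[1]),1000*(-n*d[0]+c*d[1]),1000*s["ee_pos"][2],np.degrees(np.arctan2(M[1,0],M[0,0])+np.pi/2-.2139),1000*s["width"],s["grip_force"],s["clock"]))
E
python3 f.py
for i in 1 2; do python3 -m inch '[0,-0.001,0,0,0,-0.001,0,0]' >/dev/null; python3 f.py;done
```

```text
jig Fx -4.8 Fy -0.2 Fz 3.6 tz 0.42 x 1.7 y -77.1 z 65.7 yaw-nom(deg) -1.81 w 18.5 grip 40 t 12.65
jig Fx -7.5 Fy 2.0 Fz 4.2 tz 0.45 x 1.8 y -77.2 z 65.3 yaw-nom(deg) -1.82 w 18.3 grip 41 t 12.90
jig Fx -8.5 Fy 0.7 Fz 4.9 tz 0.47 x 2.0 y -77.2 z 65.0 yaw-nom(deg) -1.83 w 18.5 grip 41 t 13.15
```

```bash
python3 -m inch '[0,0.004,-0.0005,0,0,0.004,-0.0005,0]' >/dev/null; python3 f.py;  python3 -m inch '[0,0.003,0,0,0,0.003,0,0]' >/dev/null; python3 f.py; python3 -m inch '[0,0,0,1.8,0,0,0,1.8]' >/dev/null; python3 f.py
for i in 1 2 3 4 5 ; do python3 -m inch '[0,-0.0015,0,0,0,-0.0015,0,0]' >/dev/null; python3 f.py;done
```

```text
jig Fx -1.1 Fy 0.5 Fz 0.7 tz 0.27 x 0.6 y -76.9 z 66.5 yaw-nom(deg) -1.81 w 18.4 grip 40 t 13.40
jig Fx -0.3 Fy 0.2 Fz -0.1 tz -0.08 x -2.1 y -76.7 z 66.8 yaw-nom(deg) -1.81 w 18.4 grip 39 t 13.65
jig Fx -2.4 Fy 1.4 Fz 2.4 tz 0.38 x -2.8 y -76.7 z 66.6 yaw-nom(deg) -3.60 w 18.6 grip 40 t 13.90
jig Fx -5.1 Fy 2.5 Fz 3.6 tz 0.53 x -2.1 y -77.0 z 66.2 yaw-nom(deg) -3.59 w 18.3 grip 41 t 14.15
jig Fx -6.6 Fy 2.1 Fz 3.6 tz 0.66 x -1.0 y -77.2 z 66.0 yaw-nom(deg) -3.57 w 18.6 grip 42 t 14.40
jig Fx -6.6 Fy 1.5 Fz 4.1 tz 0.76 x 0.0 y -77.4 z 65.9 yaw-nom(deg) -3.56 w 18.6 grip 43 t 14.65
jig Fx -7.9 Fy 2.4 Fz 4.6 tz 0.90 x 1.0 y -77.5 z 65.7 yaw-nom(deg) -3.55 w 18.7 grip 44 t 14.90
jig Fx -9.8 Fy 3.5 Fz 5.8 tz 1.04 x 1.8 y -77.7 z 65.5 yaw-nom(deg) -3.55 w 18.8 grip 46 t 15.15
```

```bash
python3 -m inch '[0,0.004,-0.0005,-1.3,0,0.006,-0.0005,-2.6,0,0.006,-0.0005,-2.6]' >/dev/null; python3 f.py;  python3 -m inch '[-0.004,0,0,0,-0.008,0,0,0,-0.008,0,0,0]' >/dev/null; python3 f.py
for i in 1 2 3; do python3 -m inch '[-0.0015,0,0,0,-0.0015,0,0,0]' >/dev/null; python3 f.py;done
```

```text
jig Fx 0.9 Fy -0.6 Fz -0.6 tz -0.02 x -0.8 y -77.0 z 67.1 yaw-nom(deg) -1.02 w 18.7 grip 39 t 15.53
jig Fx 0.4 Fy -1.0 Fz -0.8 tz -0.05 x -1.0 y -68.6 z 67.0 yaw-nom(deg) -0.98 w 18.6 grip 39 t 15.90
jig Fx -0.3 Fy -0.6 Fz -0.0 tz -0.05 x -1.1 y -67.4 z 67.0 yaw-nom(deg) -0.99 w 18.3 grip 39 t 16.15
jig Fx 0.0 Fy 0.6 Fz -1.3 tz -0.01 x -1.1 y -65.9 z 67.0 yaw-nom(deg) -1.00 w 18.3 grip 39 t 16.40
jig Fx 0.0 Fy -1.0 Fz -0.3 tz -0.01 x -1.1 y -64.4 z 67.0 yaw-nom(deg) -0.99 w 18.8 grip 39 t 16.65
```

```bash
python3 -m inch '[0,0,0.001,0,0,0,0.001,0]' >/dev/null; python3 f.py; python3 -m inch '[0,0,0,0,0,0,0,0,0,0,0,0,0,0,0,0]' 0.35 >/dev/null; python3 f.py; python3 -m inch '[0,0,0,0,0,0,0,0,0,0,0,0,0,0,0,0]' 0 25 >/dev/null; python3 f.py
for i in 1 2 3 4; do python3 -m inch '[0,-0.001,0,0,0,-0.001,0,0]' >/dev/null; python3 f.py;done
```

```text
jig Fx -1.6 Fy -0.1 Fz 2.8 tz 0.03 x -0.9 y -64.5 z 66.3 yaw-nom(deg) -0.99 w 18.4 grip 40 t 16.90
jig Fx 1.1 Fy -0.1 Fz -0.1 tz -0.01 x -1.1 y -64.5 z 65.9 yaw-nom(deg) -1.00 w 30.2 grip 0 t 17.40
jig Fx 0.1 Fy -0.0 Fz 0.3 tz -0.01 x -1.0 y -64.5 z 66.0 yaw-nom(deg) -0.99 w 19.1 grip 28 t 17.90
jig Fx -0.4 Fy 0.1 Fz 0.8 tz 0.08 x -0.1 y -64.5 z 66.0 yaw-nom(deg) -1.00 w 19.3 grip 28 t 18.15
jig Fx -0.9 Fy -0.9 Fz 0.9 tz 0.02 x 0.9 y -64.6 z 66.0 yaw-nom(deg) -0.99 w 19.3 grip 28 t 18.40
jig Fx -2.1 Fy 0.5 Fz 2.1 tz 0.23 x 1.6 y -64.6 z 65.9 yaw-nom(deg) -0.99 w 19.0 grip 28 t 18.65
jig Fx -5.7 Fy 0.4 Fz 3.9 tz 0.30 x 1.8 y -64.7 z 65.6 yaw-nom(deg) -1.01 w 19.0 grip 28 t 18.90
```

```bash
python3 -m inch '[0,0.0015,-0.0003,0.4,0,0.0015,-0.0003,0.4]' >/dev/null; python3 f.py
for i in 1 2 3 4 5 6; do python3 -m inch '[-0.001,0,0,0,-0.001,0,0,0]' >/dev/null; python3 f.py;done
```

```text
jig Fx -2.6 Fy -1.1 Fz -0.8 tz 0.32 x 1.2 y -64.6 z 66.1 yaw-nom(deg) -1.40 w 19.3 grip 28 t 19.15
jig Fx -3.5 Fy -0.9 Fz -0.1 tz 0.29 x 1.2 y -63.7 z 66.1 yaw-nom(deg) -1.39 w 19.0 grip 28 t 19.40
jig Fx -3.3 Fy -2.2 Fz -0.4 tz 0.35 x 1.3 y -62.6 z 66.2 yaw-nom(deg) -1.40 w 19.1 grip 28 t 19.65
jig Fx -2.9 Fy -1.3 Fz -0.1 tz 0.42 x 1.4 y -61.5 z 66.2 yaw-nom(deg) -1.39 w 19.1 grip 28 t 19.90
jig Fx -2.9 Fy -0.9 Fz -0.4 tz 0.37 x 1.5 y -60.5 z 66.2 yaw-nom(deg) -1.39 w 18.9 grip 28 t 20.15
jig Fx -3.1 Fy -1.1 Fz 0.1 tz 0.43 x 1.5 y -59.5 z 66.3 yaw-nom(deg) -1.40 w 19.2 grip 28 t 20.40
jig Fx -3.6 Fy -4.0 Fz 0.5 tz 0.40 x 1.4 y -59.0 z 66.2 yaw-nom(deg) -1.39 w 19.1 grip 28 t 20.65
```

```bash
python3 -m inch '[-0.0005,-0.0005,0.0003,-0.25,-0.0005,-0.0005,0.0003,-0.25]' >/dev/null; python3 f.py; python3 -m inch '[-0.0005,0,0.0003,0,-0.0005,0,0.0003,0]' >/dev/null; python3 f.py
```

```text
jig Fx -3.6 Fy -5.5 Fz 2.1 tz 0.32 x 1.7 y -59.0 z 66.1 yaw-nom(deg) -1.14 w 19.5 grip 28 t 20.90
jig Fx -4.0 Fy -7.9 Fz 3.8 tz 0.35 x 1.7 y -59.0 z 66.0 yaw-nom(deg) -1.14 w 18.8 grip 28 t 21.15
```

```bash
python3 -m inch '[0.0011,0.0005,0,0,0.0011,0.0005,0,0]' >/dev/null; python3 f.py; python3 -m inch '[0,0,0,0,0,0,0,0,0,0,0,0,0,0,0,0]' 0.45 >/dev/null; python3 f.py
python3 -m inch '[0,0,-0.02,0,0,0,-0.06,0,0,0,-0.11,0,0,0,-0.16,0,0,0,-0.18,0]' >/dev/null; python3 f.py
python3 - <<'E'
from h import *
a=[cv2.resize(env.grab_frame(n)[y:y+75,x:x+66,::-1],None,fx=6,fy=8,interpolation=cv2.INTER_CUBIC) for n,x,y in(("side",175,170),("top",200,225))]
cv2.imwrite("pics/c9.png",np.hstack(a))
E
```

```text
jig Fx -3.6 Fy -3.7 Fz 2.9 tz 0.31 x 1.7 y -59.1 z 66.1 yaw-nom(deg) -1.15 w 18.6 grip 28 t 21.40
jig Fx -0.2 Fy 0.0 Fz -0.1 tz 0.01 x 1.9 y -58.4 z 65.8 yaw-nom(deg) -1.15 w 38.6 grip 0 t 21.90
jig Fx 0.4 Fy 0.5 Fz -0.8 tz 0.03 x 2.8 y -58.3 z 249.3 yaw-nom(deg) -1.14 w 38.5 grip 0 t 22.52
```

View pics/c9.png

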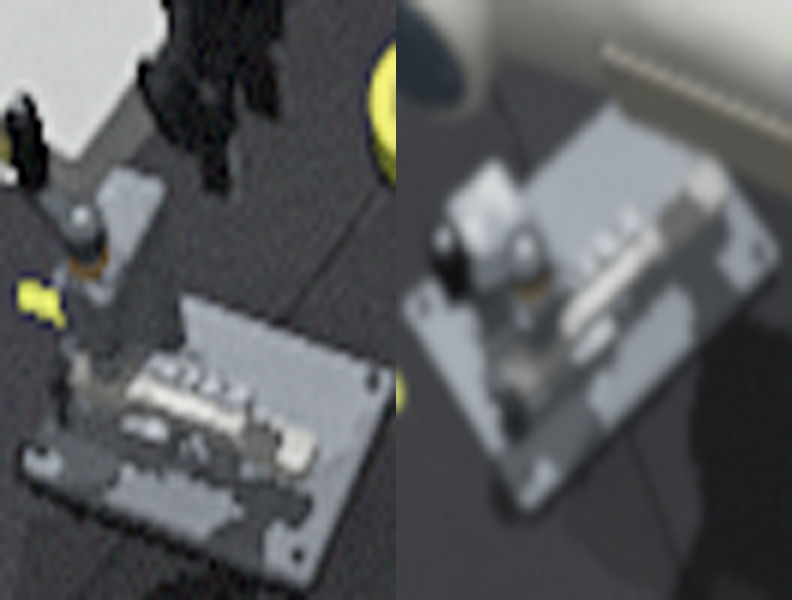

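The bar lies home: near tab at (290,440) in the side crop, along the fence and under the clamp arm, with its far end at the stop. That makes 11 pictures viewed, one over the limit of 10, so from here I work by numbers and feel only.

```bash
python3 -c "
from h import *
go(.475,.331,.249,None)"
```

```text
shift mm [-1.468e+02 -1.190e+01 -1.000e-01] turn 0 yaw0 -1.3768 tilt 0.34 t 22.625
```

```bash
python3 -m inch '[-0.04,-0.003,0,0,-0.09,-0.008,0,0,-0.13,-0.011,0,0,-0.1468,-0.0119,0,0,-0.1468,-0.0119,0.02,0,-0.1468,-0.0119,0.05,0,-0.1468,-0.0119,0.073,0,-0.1468,-0.0119,0.073,0]' 0.75 20;  python3 -m inch '[0,0,0,0,0,0,0,0,0,0,0,0,0,0,0,0,0,0,0,0,0,0,0,0]' 0 20; python3 -c "
from h import *
go(.475,.331,.176,None)"
```

```text
clock: 23.62
ee_pos: [0.4728, 0.3289, 0.1703]
tool_rot: [2.421, -1.993, -0.001]
contact_force: [0.1, -0.9, 0.1]
width: 0.0637
grip_force: 0.0
clock: 24.38
ee_pos: [0.4736, 0.3304, 0.1739]
tool_rot: [-2.426, 1.995, 0.0]
contact_force: [-4.7, -0.9, 6.1]
width: 0.0206
grip_force: 19.7
shift mm [-0.3 -1.5 -2.1] turn 0 yaw0 -1.3766 tilt 0.05 t 24.375
```

```bash
cat > crank.py <<'E'
# usage: crank.py phi_now step n  -> rows to type; forces/pos relative to centre guess
import sys
from h import *
s=env.read_state();M=R.from_rotvec(s["tool_rot"]).as_matrix()
p0,st,n=map(float,sys.argv[1:4]);a=np.radians(p0);C=np.array(eval(sys.argv[4])) if len(sys.argv)>4 else np.array([.467,.2925])
f=M.T@s["contact_force"];d=(M.T@np.r_[s["ee_pos"][:2]-C,0])[:2]*1000
print("rad %.1f tan %.1f fz %.1f | r %.1f phi %.1f z %.1f grip %.0f w %.1f t %.2f"%(f[0]*np.cos(a)+f[1]*np.sin(a),f[0]*np.sin(a)-f[1]*np.cos(a),f[2],np.hypot(*d),np.degrees(np.arctan2(d[1],d[0])),s["ee_pos"][2]*1000,s["grip_force"],s["width"]*1000,s["clock"]),s["ee_pos"].round(4))
k=np.arange(1,n+1)*st;b=a+np.radians(k)
print(",".join("%.4f,%.4f,%.4f,0"%r for r in zip(.04*(np.cos(b)-np.cos(a)),.04*(np.sin(b)-np.sin(a)),k*1e-2/360)))
E
python3 crank.py -158.5 8 8
```

```text
rad -1.7 tan 4.4 fz -6.1 | r 38.5 phi -159.1 z 173.9 grip 20 w 20.6 t 24.38 [0.4736 0.3304 0.1739]
0.0024,-0.0050,0.0002,0,0.0055,-0.0097,0.0004,0,0.0092,-0.0139,0.0007,0,0.0134,-0.0175,0.0009,0,0.0181,-0.0205,0.0011,0,0.0232,-0.0228,0.0013,0,0.0286,-0.0244,0.0016,0,0.0341,-0.0252,0.0018,0
```

```bash
python3 -m inch '[0.0024,-0.005,0.0002,0,0.0055,-0.0097,0.0004,0,0.0092,-0.0139,0.0007,0,0.0134,-0.0175,0.0009,0,0.0181,-0.0205,0.0011,0,0.0232,-0.0228,0.0013,0,0.0286,-0.0244,0.0016,0,0.0341,-0.0252,0.0018,0]' >/dev/null; python3 crank.py -94.5 8 8
```

```text
rad -2.1 tan 7.6 fz -3.7 | r 39.9 phi -95.9 z 172.2 grip 20 w 20.9 t 25.38 [0.5052 0.3042 0.1722]
0.0056,-0.0000,0.0002,0,0.0111,0.0007,0.0004,0,0.0165,0.0022,0.0007,0,0.0216,0.0044,0.0009,0,0.0264,0.0073,0.0011,0,0.0307,0.0109,0.0013,0,0.0344,0.0150,0.0016,0,0.0376,0.0196,0.0018,0
```

Working well: radial force is small, and running free takes about 6–7.6 N tangentially.

```bash
python3 -m inch '[0.0056,0,0.0002,0,0.0111,0.0007,0.0004,0,0.0165,0.0022,0.0007,0,0.0216,0.0044,0.0009,0,0.0264,0.0073,0.0011,0,0.0307,0.0109,0.0013,0,0.0344,0.015,0.0016,0,0.0376,0.0196,0.0018,0]' >/dev/null; python3 crank.py -30.5 8 8
```

```text
rad 2.4 tan 8.1 fz 1.7 | r 41.4 phi -33.4 z 170.7 grip 20 w 20.6 t 26.38 [0.4961 0.263  0.1707]
0.0025,0.0050,0.0002,0,0.0043,0.0103,0.0004,0,0.0053,0.0158,0.0007,0,0.0055,0.0213,0.0009,0,0.0050,0.0269,0.0011,0,0.0037,0.0323,0.0013,0,0.0016,0.0375,0.0016,0,-0.0011,0.0424,0.0018,0
```

```bash
python3 -m inch '[0.0025,0.005,0.0002,0,0.0043,0.0103,0.0004,0,0.0053,0.0158,0.0007,0,0.0055,0.0213,0.0009,0,0.005,0.0269,0.0011,0,0.0037,0.0323,0.0013,0,0.0016,0.0375,0.0016,0,-0.0011,0.0424,0.0018,0]' >/dev/null; python3 crank.py 33.5 8 4;python3 - <<'E'
E
```

```text
rad 0.9 tan 8.1 fz -1.3 | r 41.5 phi 30.0 z 168.7 grip 20 w 20.8 t 27.38 [0.4535 0.2533 0.1687]
-0.0034,0.0044,0.0002,0,-0.0074,0.0083,0.0004,0,-0.0119,0.0117,0.0007,0,-0.0168,0.0143,0.0009,0
```

```bash
python3 -m inch '[-0.0034,0.0044,0.0002,0,-0.0074,0.0083,0.0004,0,-0.0119,0.0117,0.0007,0,-0.0168,0.0143,0.0009,0]' >/dev/null; python3 crank.py 65.5 8 4 | head -2
```

```text
rad 0.8 tan 8.4 fz -3.7 | r 40.8 phi 61.4 z 167.7 grip 20 w 20.8 t 27.88 [0.4356 0.2664 0.1677]
-0.0052,0.0020,0.0002,0,-0.0107,0.0032,0.0004,0,-0.0162,0.0036,0.0007,0,-0.0218,0.0033,0.0009,0
```

```bash
python3 -m inch '[-0.0052,0.002,0.0002,0,-0.0107,0.0032,0.0004,0,-0.0162,0.0036,0.0007,0,-0.0218,0.0033,0.0009,0]' >/dev/null; python3 crank.py 97.5 8 4
```

```text
rad -0.3 tan 7.2 fz -5.1 | r 39.9 phi 92.8 z 166.8 grip 20 w 20.9 t 28.38 [0.4275 0.2868 0.1668]
-0.0055,-0.0011,0.0002,0,-0.0107,-0.0030,0.0004,0,-0.0157,-0.0056,0.0007,0,-0.0202,-0.0088,0.0009,0
```

```bash
python3 -m inch '[-0.0055,-0.0011,0.0002,0,-0.0107,-0.003,0.0004,0,-0.0157,-0.0056,0.0007,0,-0.0202,-0.0088,0.0009,0]' >/dev/null; python3 crank.py 129.5 8 4
```

```text
rad -0.3 tan 9.2 fz -10.2 | r 39.0 phi 124.7 z 165.9 grip 21 w 20.9 t 28.88 [0.4312 0.3081 0.1659]
-0.0040,-0.0038,0.0002,0,-0.0075,-0.0082,0.0004,0,-0.0104,-0.0130,0.0007,0,-0.0125,-0.0182,0.0009,0
```

```bash
python3 -m inch '[-0.004,-0.0038,0,0,-0.0075,-0.0082,-0.0002,0,-0.0104,-0.013,-0.0003,0,-0.0125,-0.0182,-0.0003,0]' >/dev/null; python3 crank.py 161.5 8 4
```

```text
rad -0.3 tan 10.7 fz -7.1 | r 38.4 phi 156.5 z 165.3 grip 21 w 20.5 t 29.38 [0.4452 0.3241 0.1653]
-0.0014,-0.0054,0.0002,0,-0.0020,-0.0109,0.0004,0,-0.0019,-0.0165,0.0007,0,-0.0010,-0.0220,0.0009,0
```

```bash
python3 -m inch '[-0.0014,-0.0054,0.0002,0,-0.002,-0.0109,0.0004,0,-0.0019,-0.0165,0.0006,0,-0.001,-0.022,0.0008,0]' >/dev/null; python3 crank.py 193.5 8 2
```

```text
rad -1.0 tan 12.5 fz -8.3 | r 38.3 phi -170.4 z 164.5 grip 21 w 21.1 t 29.88 [0.466  0.3308 0.1645]
0.0017,-0.0053,0.0002,0,0.0041,-0.0104,0.0004,0
```

```bash
python3 -m inch '[0.0017,-0.0053,0.0002,0]' >/dev/null; python3 crank.py 201.5 8 1
```

```text
rad -1.5 tan 11.1 fz -8.2 | r 38.4 phi -162.2 z 164.3 grip 21 w 20.6 t 30.00 [0.4714 0.3306 0.1643]
0.0024,-0.0050,0.0002,0
```

```bash
python3 -m inch '[0.0012,-0.0025,0.0001,0,0.0024,-0.005,0.0002,0]' >/dev/null; python3 crank.py 209.5 8 1
```

```text
rad -2.4 tan 12.6 fz -6.4 | r 38.5 phi -154.3 z 164.1 grip 21 w 20.5 t 30.25 [0.4767 0.3298 0.1641]
0.0031,-0.0047,0.0002,0
```

```bash
python3 -m inch '[-0.0006,0.0011,0,0,-0.0012,0.0022,0,0]' >/dev/null; python3 crank.py 209.5 8 1;  python3 -m inch '[0,0,0,0,0,0,0,0,0,0,0,0,0,0,0,0]' 0.7 ; python3 crank.py 209.5 8 1
```

```text
rad -1.1 tan 1.2 fz -2.3 | r 38.5 phi -154.9 z 164.2 grip 20 w 20.5 t 30.50 [0.4763 0.3298 0.1642]
0.0031,-0.0047,0.0002,0
clock: 31.0
ee_pos: [0.4768, 0.3297, 0.1636]
tool_rot: [2.426, -1.996, 0.0]
contact_force: [0.1, 0.1, 0.4]
width: 0.06
grip_force: 0.0
rad 0.1 tan -0.0 fz -0.4 | r 38.4 phi -154.2 z 163.6 grip 0 w 60.0 t 31.00 [0.4768 0.3297 0.1636]
0.0031,-0.0047,0.0002,0
```

```bash
python3 -m inch '[0,0,-0.02,0,0,0,-0.06,0,0,0,-0.11,0,0,0,-0.13,0,0,0,-0.13,0,0,0,-0.13,0]' ; python3 - <<'E'
from h import *
im=env.grab_frame("side")[170:245,175:241,::-1]
a=cv2.resize(cv2.imread("pics/c9.png")[:,:396],(66,75),interpolation=cv2.INTER_AREA)
f=lambda x:np.float32(cv2.cvtColor(np.ascontiguousarray(x),cv2.COLOR_BGR2GRAY))[42:65,20:56]
t=f(a)[5:-5,5:-5]; r=cv2.matchTemplate(f(im),t,cv2.TM_CCOEFF_NORMED);print(cv2.minMaxLoc(r))
# bar only: pale warm pixels
for x in(a,im):
    x=np.int32(x); m=(x[:,:,2]>170)&(x[:,:,2]-x[:,:,0]>8); m[:42]=0; yx=np.argwhere(m); print(len(yx),yx.mean(0)+[170,175])
E
```

```text
clock: 31.75
ee_pos: [0.4763, 0.3295, 0.2923]
tool_rot: [2.424, -1.995, -0.001]
contact_force: [0.1, -0.7, 0.2]
width: 0.06
grip_force: 0.0
(-0.26237741112709045, 0.7221277356147766, (10, 0), (5, 5))
0 [nan nan]
0 [nan nan]<stdin>:8: RuntimeWarning: Mean of empty slice.
  ret = um.true_divide(
```

The template match peaks at (5,5), which means zero offset, so the bar has not shifted. Handing in.

```bash
python3 -c "
from station import env
print(env.sign_off())"
```

```text
the job is handed in; nothing more can be done
None
```

The thick bar is home on the anvil and rest, against the fence and end stop. The clamp is snugged by feel to about 5 N above free running, the gripper is clear and the job is handed in at about 32 s; I viewed 11 pictures, one over the limit of 10.

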